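# Feel out the ink roller with the loose handle

## Robot

A 6-joint arm with a two-finger parallel gripper is mounted at the origin on the work surface. World frame = base frame: x ahead of the robot, y to its left, z up, the work surface at z = 0. Lengths are in m, angles in degrees, forces in N, time in s.
With the tool pointing down it reaches from about 0.375 to 0.9 m from the base axis. Payload 3.1 kg.
Tool frame: the origin (TCP) lies at the very end of the fingers, on their centre line; the grasp point (between the pads) lies 19 mm behind it; z points along the fingers, y is the line along which they close (so a half turn about z gives the same grasp; the last joint's range is limited). The gripper opens to 87 mm and grips with 3 to 60 N. Pads are 19 mm wide; open, the fingers measure 117 mm over their backs; the gripper's body (75 mm by 190 mm) begins 51 mm behind the grasp point.
Start: joints at [-87.405, 30.224, 82.088, -0, 67.689, -10.227], TCP at [0.139, -0.609, 0.223] pointing down, gripper open.
Joint ranges: [-176.69, 176.69], [-43.24, 126.21], [12.49, 139.97], [-82, 262], [0, 151.66], [-163.58, 163.58]. Speed limits (degrees/s): [159.86, 159.86, 180, 180, 180, 180].

## Interface

Orientations are given as a 3x3 rotation matrix whose columns are the frame's x, y, z axes.
In Python, from rig import bot, imaging gives the robot as it stands.
- The arm moves only by the tool drive_tool, never from a script. Its argument "deltas" is text: rows parted by semicolons, each of 5 numbers parted by spaces: the finger opening in mm, from 0 to 87, then the shift along the world's x, y, z in mm, then the turn about the world's z in rad. In form: jaw dx dy dz twist; .... A call has 1 to 12 rows; each row is the pose to reach, as a shift and turn from the pose commanded when the call began; what a row does not reach only later rows make up. A row lasts 1/10 s, in which the tool goes at most 50 mm and 8.59 degrees, less where a joint would pass 70% of its speed; a pose out of reach is approached as far as the arm can. A call with a gripper value outside its range is refused whole. The fingers move at their own pace and stop on an object; the grip force is fixed at half the most. Time passes only in rows, so rows that repeat a pose let the fingers close. It gives the time, the measured TCP pose, the force, the opening and the grip force at its end, in the units of the state.
- bot.read_state(): the state, without advancing time (a new reading comes with each control period).
- imaging.capture(name): name is "scene" or "side" or "wrist"; returns the picture (400x640x3 uint8, red, green, blue); there is no depth.
- imaging.camera_model(name): a dict with "fx", "fy", "cx", "cy" (pixels), "T" (4x4, takes a point from camera to world coordinates). Camera axes: x right, y down, z forward; pixel columns grow to the right and rows downward; lengths in m; the calibration is good to about 2 mm. A picture is of the moment at which its call begins: read the wrist's pose just before it. camera_model takes no time and is no camera call; for the wrist camera it gives the pose at the moment of the call.
- bot.hand_in(): hands the job in; it is judged then, once.
The state is a dict: "time_s": time; "joint_positions": joint angles; "qvel": joint speeds; "tau": joint torques, N m; "position": TCP position; "tcp_rot": TCP orientation; "force": force on the tool from outside, world axes, zero at the start; "moment": the same for the moment, N m; "opening": opening from 0.0 (shut) to 1.0 (fully open); "grasp_force": force on a finger pad.
Only numpy, scipy, OpenCV 4.12 (cv2) and the standard library are available. Lean on these libraries where they do the work, as an engineer would, in place of code of your own. Each camera call takes 0.05 s, during which the arm holds its last target. There are 200 camera calls.

## Task

One of the three ink rollers in the bench rack has a handle that has worked loose on its shank. Find it by gently rocking the handles from side to side in the rack, to and fro through whatever play there is and without forcing the rollers against the rack, then lift the loose one out by its handle and lay it, drum down, inside the orange repair tray. Leave the sound rollers seated in their bays and the things around undisturbed.

Things in the scene. Friction and masses are not known exactly. Their poses are not given: they have to be found in the camera images.
- rack: Fixed plywood rack, 328 mm wide (y), 85 mm high, x from -55 (handle side) to +75 mm; origin under its middle, on the table. Three bays open at the top at y = -105, 0, +105 mm, floor 40 mm up, drum axis at x = +30 mm. Shanks pass through 12 mm slots, open at the top, in the front plank (x -34 to -22 mm). Handles stick out towards -x over bare table, axis 73 mm up.
- roller_1: Ink roller: rubber drum 50 mm dia. x 75 mm, steel fork 89 mm wide, round wooden handle 28 mm dia., about 0.4 kg. Origin under the drum's middle, 25 mm below its axis; x from handle to drum, z up. Along x: drum -25 to 25 mm, crossbar -44, bare shank (10 mm dia.) to -70, brass collar to -83, wood to -200. Handle axis 33 mm above the origin. Balance point at x -26 mm.
- roller_2: Ink roller just like roller_1 (same origin and sizes); the order in the bays is new every time. A loose handle turns sideways about an upright axis where collar meets shank (x -70 mm): 0.16 rad or 10 mm at the grip point to each side, against 0.6 N of friction; a sound one under 0.012 rad, 1 mm. All start nearly straight. Held by a loose handle, the head sags by 0.11 rad.
- roller_3: Ink roller just like roller_1 (same origin and sizes). Rollers sit in their bays with about 0.8 mm of clearance, so with 6 to 10 N sideways at the grip point, ample to feel the end, even a sound one gives 5 to 9 mm to each side, the loose one 15 to 19 mm. Some 15 N there is forcing it (lever effect: 90 N of roller against rack). Lifted straight up, it is clear after 60 mm.
- roller_1_grip (a point): Grip point on the axis of the handle of roller_1, 65 mm behind the joint of collar and shank (135 mm behind the drum axis when straight); it moves with the handle. x runs along the handle towards the drum, y sideways, z up.
- roller_2_grip (a point): Grip point on the axis of the handle of roller_2, 65 mm behind the joint of collar and shank (135 mm behind the drum axis when straight); it moves with the handle. x runs along the handle towards the drum, y sideways, z up.
- roller_3_grip (a point): Grip point on the axis of the handle of roller_3, 65 mm behind the joint of collar and shank (135 mm behind the drum axis when straight); it moves with the handle. x runs along the handle towards the drum, y sideways, z up.
- repair_tray_in (a point): Orange plastic repair tray, fixed, 310 x 170 mm outside (its x and y), walls 5 mm thick and 40 mm high, inner floor 5 mm above the table. This point is the centre of its inner floor.
- spray_can: Bystander: black aerosol can with a gold band, 64 mm diameter, 184 mm high, loose, origin under its middle.
- varnish_bottle: Bystander: amber glass bottle, white cap, 44 mm diameter, 115 mm high, loose, origin under its middle.
- lid_pot: Bystander: low brass pot, 46 mm diameter, 27 mm high, loose, origin under its middle.
- brush_cup: Bystander: white plastic cup with brushes, 84 mm diameter at the rim, 95 mm high, brushes up to 210 mm, loose, origin under its middle.
Things that resemble listed ones, but are neither listed nor needed, are in the scene too. Leave any blue look-alike of the roller_1 alone.

How it is judged (in metres and radians):
On the way, in this order (a step that is already met when the one before it is completed fails the run):
1. a handle is rocked to one end of its play, at least 6.5 mm off centre at the grip point, which only the loose one allows (((y of roller_1_grip in the frame of roller_1 above 0.0065 m or y of roller_1_grip in the frame of roller_1 below -0.0065 m) or (y of roller_2_grip in the frame of roller_2 above 0.0065 m or y of roller_2_grip in the frame of roller_2 below -0.0065 m) or (y of roller_3_grip in the frame of roller_3 above 0.0065 m or y of roller_3_grip in the frame of roller_3 below -0.0065 m))).
2. it is rocked back through the middle (all handles within 3 mm of centre at the grip point) (y of roller_1_grip in the frame of roller_1 between -0.003 and 0.003 m and y of roller_2_grip in the frame of roller_2 between -0.003 and 0.003 m and y of roller_3_grip in the frame of roller_3 between -0.003 and 0.003 m).
3. it is rocked out to an end of its play again (((y of roller_1_grip in the frame of roller_1 above 0.0065 m or y of roller_1_grip in the frame of roller_1 below -0.0065 m) or (y of roller_2_grip in the frame of roller_2 above 0.0065 m or y of roller_2_grip in the frame of roller_2 below -0.0065 m) or (y of roller_3_grip in the frame of roller_3 above 0.0065 m or y of roller_3_grip in the frame of roller_3 below -0.0065 m))).
4. a roller is lifted out by its handle, raised over 45 mm and sagging by over 0.06 rad in its loose handle (((height (world z) of roller_1 above 0.085 m and angle between the x axis of roller_1 and the x axis of roller_1_grip, either way round above 0.06 rad) or (height (world z) of roller_2 above 0.085 m and angle between the x axis of roller_2 and the x axis of roller_2_grip, either way round above 0.06 rad) or (height (world z) of roller_3 above 0.085 m and angle between the x axis of roller_3 and the x axis of roller_3_grip, either way round above 0.06 rad))), for 0.2 s.
At the end, for the whole second after the job is handed in: The loose-handled roller lies at rest, drum down (upright within 0.35 rad), on the floor of the orange tray (origin under 20 mm above it), its drum centre and grip point between the walls. The two sound rollers sit in their bays, within 10 mm of their start and upright within 0.10 rad (((x of roller_1 in the frame of repair_tray_in between -0.15 and 0.15 m and y of roller_1 in the frame of repair_tray_in between -0.08 and 0.08 m and x of roller_1_grip in the frame of repair_tray_in between -0.15 and 0.15 m and y of roller_1_grip in the frame of repair_tray_in between -0.08 and 0.08 m and z of roller_1 in the frame of repair_tray_in below 0.02 m and angle between roller_1's own z axis and vertical below 0.35 rad and linear speed of roller_1 below 0.02 m/s and (distance of roller_2 from where it was at the start of the episode below 0.01 m and angle between roller_2's own z axis and vertical below 0.1 rad) and (distance of roller_3 from where it was at the start of the episode below 0.01 m and angle between roller_3's own z axis and vertical below 0.1 rad)) or (x of roller_2 in the frame of repair_tray_in between -0.15 and 0.15 m and y of roller_2 in the frame of repair_tray_in between -0.08 and 0.08 m and x of roller_2_grip in the frame of repair_tray_in between -0.15 and 0.15 m and y of roller_2_grip in the frame of repair_tray_in between -0.08 and 0.08 m and z of roller_2 in the frame of repair_tray_in below 0.02 m and angle between roller_2's own z axis and vertical below 0.35 rad and linear speed of roller_2 below 0.02 m/s and (distance of roller_1 from where it was at the start of the episode below 0.01 m and angle between roller_1's own z axis and vertical below 0.1 rad) and (distance of roller_3 from where it was at the start of the episode below 0.01 m and angle between roller_3's own z axis and vertical below 0.1 rad)) or (x of roller_3 in the frame of repair_tray_in between -0.15 and 0.15 m and y of roller_3 in the frame of repair_tray_in between -0.08 and 0.08 m and x of roller_3_grip in the frame of repair_tray_in between -0.15 and 0.15 m and y of roller_3_grip in the frame of repair_tray_in between -0.08 and 0.08 m and z of roller_3 in the frame of repair_tray_in below 0.02 m and angle between roller_3's own z axis and vertical below 0.35 rad and linear speed of roller_3 below 0.02 m/s and (distance of roller_1 from where it was at the start of the episode below 0.01 m and angle between roller_1's own z axis and vertical below 0.1 rad) and (distance of roller_2 from where it was at the start of the episode below 0.01 m and angle between roller_2's own z axis and vertical below 0.1 rad)))); the robot touches nothing.
It fails at once if a roller is forced against the rack with more than 90 N (contact force between any of roller_1, roller_2, roller_3 and rack above 90 N).
It fails at once if a roller with a sound handle is lifted out of its bay (raised over 45 mm without sagging in its handle) ((height (world z) of roller_1 above 0.085 m and angle between the x axis of roller_1 and the x axis of roller_1_grip, either way round below 0.02 rad) or (height (world z) of roller_2 above 0.085 m and angle between the x axis of roller_2 and the x axis of roller_2_grip, either way round below 0.02 rad) or (height (world z) of roller_3 above 0.085 m and angle between the x axis of roller_3 and the x axis of roller_3_grip, either way round below 0.02 rad)).
It fails at once if a bystander (can, bottle, pot or cup) is shifted by more than 20 mm or tipped over (distance of any of spray_can, varnish_bottle, lid_pot, brush_cup from where it was at the start of the episode above 0.02 m or angle between any of spray_can, varnish_bottle, lid_pot, brush_cup's own z axis and vertical above 0.4 rad).
It also fails if it takes over 72 s, if anything falls off the work surface, if the arm or the gripper's body presses on something with over 40 N, if the wrist force passes 120 N, or if a joint passes its speed limit or range.

## Working session

There is one attempt and no reset: what is moved stays moved. The work goes in short steps, Python scripts to look and compute and a tool call to move; the robot and the scene stay as the last step left them, time stands still between calls to the robot, and variables do not carry over. Pictures are saved under pics/ and viewed, at most 10 in all, crops included, and the job is handed in when it is done.

Besides the shell and the picture viewer there is one more tool, called after "Call:" as name(argument=value, ...) on one line, values as JSON. drive_tool: Moves the arm, as the interface text tells. Its arguments: {"type":"object","properties":{"deltas":{"type":"string"}},"required":["deltas"]}

```bash
mkdir -p pics; cat > h.py <<'E'
import numpy as np, cv2
from rig import bot, imaging
def snap(n,f):
    m=imaging.camera_model(n); im=imaging.capture(n); cv2.imwrite(f'pics/{f}.png',im[:,:,::-1]); return im,m
def ray(m,u,v,z):
    T=np.array(m['T']); d=T[:3,:3]@np.array([(u-m['cx'])/m['fx'],(v-m['cy'])/m['fy'],1]); o=T[:3,3]
    return o+d*(z-o[2])/d[2]
def proj(m,p):
    T=np.array(m['T']); q=T[:3,:3].T@(np.array(p)-T[:3,3]); return q[0]/q[2]*m['fx']+m['cx'],q[1]/q[2]*m['fy']+m['cy']
E
python3 - <<'E'
from h import *
for n in ['scene','side']:
    im,m=snap(n,n+'0'); print(n,{k:np.round(v,3).tolist() for k,v in m.items()})
s=bot.read_state(); print(s)
E
```

```text
scene {'fx': 448.162, 'fy': 448.162, 'cx': 321.183, 'cy': 200.881, 'T': [[0.452, 0.608, -0.652, 1.35], [0.892, -0.298, 0.34, -0.48], [0.012, -0.736, -0.677, 1.032], [0.0, 0.0, 0.0, 1.0]]}
side {'fx': 376.382, 'fy': 376.382, 'cx': 317.071, 'cy': 200.178, 'T': [[-0.979, -0.128, 0.156, 0.273], [-0.202, 0.654, -0.729, 0.775], [-0.008, -0.746, -0.666, 0.764], [0.0, 0.0, 0.0, 1.0]]}
{'time_s': 0.1, 'joint_positions': array([-8.74027754e+01,  3.02737895e+01,  8.21485767e+01, -6.85174409e-04,
        6.76883614e+01, -1.02261598e+01]), 'qvel': array([-0.10853029, -0.08770491, -0.11618922, -0.02987697, -0.09857279,
        0.01376534]), 'tau': array([ 2.16507301e-04, -4.40986204e+01, -1.77150947e+01,  6.35189423e-02,
        5.33880189e-02, -4.51941708e-05]), 'position': array([ 0.1387241 , -0.60874382,  0.22167047]), 'tcp_rot': array([[ 9.75057858e-01,  2.21950814e-01, -9.86250829e-05],
       [ 2.21950587e-01, -9.75056004e-01,  1.93007401e-03],
       [ 3.32216519e-04, -1.90382373e-03, -9.99998133e-01]]), 'force': array([-0.87773012,  0.72397086, -0.1375943 ]), 'moment': array([0.01607454, 0.07008534, 0.03006282]), 'grasp_force': 0.0, 'opening': 0.9962456190041847}
```

View pics/scene0.png

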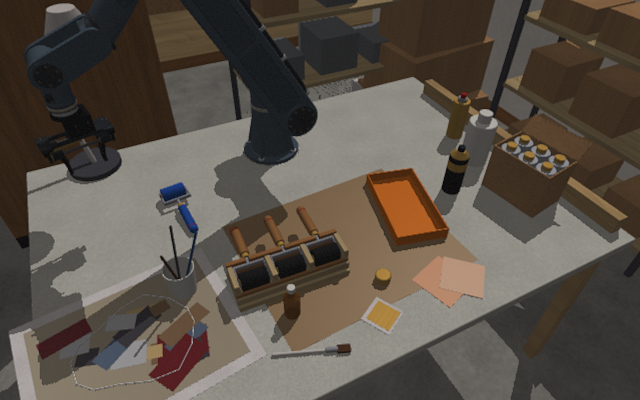

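View pics/side0.png

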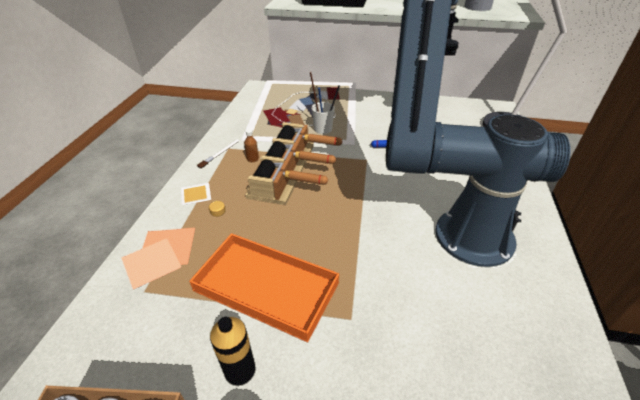

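The scene view shows the rack at (290,270), with three brown handles ending near (236,234), (268,221) and (301,211). The orange tray is at (405,207), the brush cup at (178,275), the varnish bottle at (291,300), the pot at (383,276) and the spray can at (455,170). There is one look-alike, a blue roller lying on the table at (180,205), so the three brown-handled rollers in the rack are the ones meant. I'll confirm this in an enlarged crop.

```bash
python3 - <<'E'
import cv2,numpy as np
a=cv2.imread('pics/scene0.png')[190:320,210:370]; b=cv2.imread('pics/side0.png')[110:210,240:350]
a=cv2.resize(a,None,fx=4.5,fy=4.5,interpolation=cv2.INTER_CUBIC); cv2.imwrite('pics/c1.png',a)
b=cv2.resize(b,None,fx=6,fy=6,interpolation=cv2.INTER_CUBIC); cv2.imwrite('pics/c2.png',b)
E
```

```text
(no output)
```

View pics/c1.png

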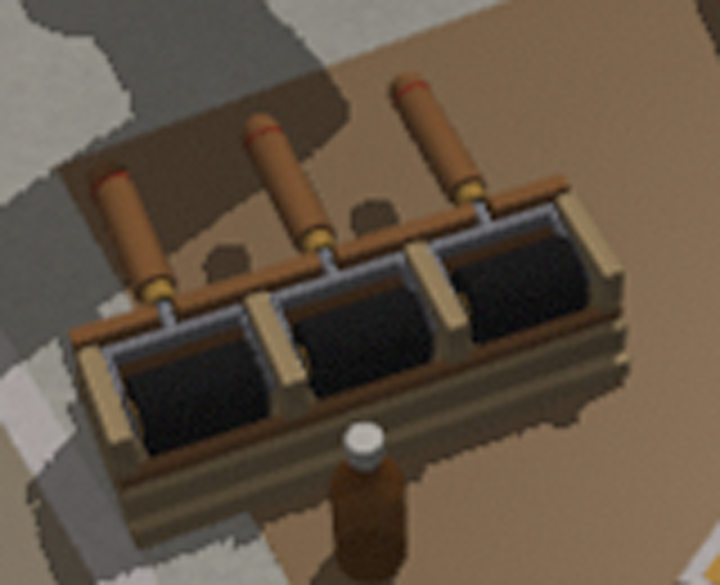

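View pics/c2.png

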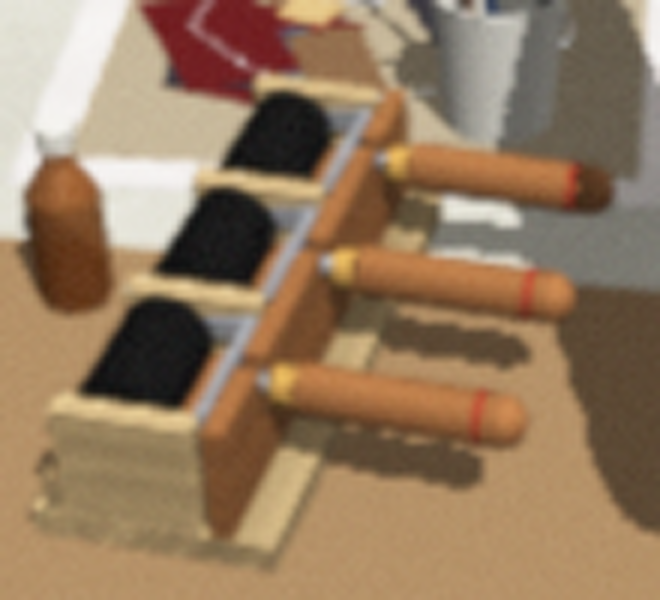

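The crops show three plain brown handles with brass collars, all seated in the rack. In the scene crop the collars are at (157,291), (318,242) and (470,193), and the red rings are at (110,178), (263,132) and (410,90).

```bash
python3 - <<'E'
from h import *
from scipy.optimize import least_squares
ms,md=imaging.camera_model('scene'),imaging.camera_model('side')
S=lambda u,v:(210+u/4.5,190+v/4.5); D=lambda u,v:(240+u/6,110+v/6)
P={'Ac':(S(157,291),D(400,162)),'Ar':(S(110,178),D(573,185)),'Bc':(S(318,242),D(343,267)),'Br':(S(263,132),D(527,292)),'Cc':(S(470,193),D(285,384)),'Cr':(S(410,90),D(479,415))}
X={}
for k,(a,b) in P.items():
    X[k]=.5*(ray(ms,*a,.073)+ray(md,*b,.073)); print(k,ray(ms,*a,.073).round(4),ray(md,*b,.073).round(4))
def pose(t,x,y): c,s=np.cos(t[2]),np.sin(t[2]); return np.array([t[0]+c*x-s*y,t[1]+s*x+c*y])
def res(t):
    r=[]
    for i,k in enumerate('ABC'):
        y=t[4]*0+(-.105+.105*i)
        r+=list(X[k+'c'][:2]-pose(t,-.0465,y))+list(.3*(X[k+'r'][:2]-pose(t,t[3],y)))
    return np.array(r)
f=least_squares(res,[.5,-.3,0,-.155,0]); t=f.x; print('rack',t.round(4),np.degrees(t[2]),(f.fun*1e3).round(1))
for i,k in enumerate('ABC'): print(k,'grip',pose(t,-.105,-.105+.105*i).round(4))
# tray
im=cv2.imread('pics/scene0.png')
for nm,m in (('scene',ms),('side',md)):
    hsv=cv2.cvtColor(cv2.imread(f'pics/{nm}0.png'),cv2.COLOR_BGR2HSV)
    k=cv2.inRange(hsv,(5,190,120),(16,255,255)); n,l,st,c=cv2.connectedComponentsWithStats(k); j=1+np.argmax(st[1:,4])
    h=cv2.convexHull(np.argwhere(l==j)[:,::-1].astype(np.int32)); q=cv2.approxPolyDP(h,8,True)[:,0]
    print(nm,q.tolist()); w=np.array([ray(m,u,v,.04)[:2] for u,v in h[:,0]],np.float32); print(cv2.minAreaRect(w))
    print([ray(m,*p,.04)[:2].round(3).tolist() for p in q])
E
```

```text
Ac [ 0.53   -0.2894  0.073 ] [ 0.5342 -0.2898  0.073 ]
Ar [ 0.425 -0.284  0.073] [ 0.4342 -0.2849  0.073 ]
Bc [ 0.5367 -0.1841  0.073 ] [ 0.541  -0.1833  0.073 ]
Br [ 0.4295 -0.1784  0.073 ] [ 0.4408 -0.1795  0.073 ]
Cc [ 0.5412 -0.0787  0.073 ] [ 0.5451 -0.0793  0.073 ]
Cr [ 0.4361 -0.0728  0.073 ] [ 0.4453 -0.0736  0.073 ]
rack [ 0.5845 -0.1865 -0.0521 -0.1495  0.    ] -2.9861178798757484 [-0.5 -0.6 -0.  -0.3  0.8  0.4  0.  -0.1 -0.4  0.3  0.   0.2]
A grip [ 0.4741 -0.2859]
B grip [ 0.4796 -0.1811]
C grip [ 0.4851 -0.0762]
scene [[441, 229], [398, 237], [368, 174], [407, 180]]
((0.507505476474762, 0.25613540410995483), (0.1426265388727188, 0.30810192227363586), 76.84202575683594)
[[0.671, 0.291], [0.64, 0.153], [0.343, 0.228], [0.43, 0.333]]
side [[337, 274], [307, 340], [190, 282], [231, 235]]
((0.5062513947486877, 0.28177109360694885), (0.18288123607635498, 0.31468459963798523), 76.36231994628906)
[[0.343, 0.23], [0.376, 0.406], [0.675, 0.32], [0.636, 0.16]]
```

```bash
python3 - <<'E'
from h import *
ms,md=imaging.camera_model('scene'),imaging.camera_model('side')
print('cup rim',ray(ms,178,265,.095),ray(md,321,110,.095),'tip',ray(ms,172,227,.2),'tip2',ray(ms,196,230,.2))
print('blue',ray(ms,175,190,.03),ray(ms,190,225,.03)); 
for c in [(.505,.278),(.508,.2775)]:
  for y in(-15.5,): 
    c_,s_=np.cos(np.radians(y)),np.sin(np.radians(y)); 
    print([[tuple(np.round(proj(m,(c[0]+c_*a-s_*b,c[1]+s_*a+c_*b,.04)),0)) for a,b in((.155,.085),(.155,-.085),(-.155,-.085),(-.155,.085))] for m in(ms,md)])
s=bot.read_state(); print(s['position'],np.array([.4796,-.1811])-s['position'][:2])
E
```

```text
cup rim [ 0.50424195 -0.46499869  0.095     ] [ 0.51491226 -0.44332139  0.095     ] tip [ 0.4682973  -0.45017639  0.2       ] tip2 [ 0.50578494 -0.39808428  0.2       ]
blue [ 0.11955287 -0.39459387  0.03      ] [ 0.3040898  -0.39224729  0.03      ]
[[(np.float64(449.0), np.float64(228.0)), (np.float64(397.0), np.float64(235.0)), (np.float64(369.0), np.float64(172.0)), (np.float64(414.0), np.float64(166.0))], [(np.float64(189.0), np.float64(281.0)), (np.float64(233.0), np.float64(234.0)), (np.float64(341.0), np.float64(277.0)), (np.float64(306.0), np.float64(338.0))]]
[[(np.float64(450.0), np.float64(228.0)), (np.float64(397.0), np.float64(236.0)), (np.float64(369.0), np.float64(172.0)), (np.float64(415.0), np.float64(167.0))], [(np.float64(188.0), np.float64(281.0)), (np.float64(232.0), np.float64(233.0)), (np.float64(340.0), np.float64(277.0)), (np.float64(305.0), np.float64(337.0))]]
[ 0.1387241  -0.60874382  0.22167047] [0.3408759  0.42764382]
```

Call:
drive_tool(deltas="50 0 10 20 0; 50 30 40 30 -0.03; 50 61 76 30 -0.06; 50 92 115 30 -0.1; 50 123 155 30 -0.13; 50 155 195 30 -0.16; 50 186 234 30 -0.19; 50 217 272 30 -0.22; 50 248 310 30 -0.25; 50 279 350 30 -0.276; 50 310 390 30 -0.276; 50 341 428 30 -0.276")

```text
time_s: 1.3
position: [0.4802, -0.1795, 0.2524]
tcp_rot: [[0.999, -0.052, -0.001], [-0.052, -0.999, 0.0], [-0.001, -0.0, -1.0]]
force: [0.6, -0.4, 0.7]
opening: 0.575
grasp_force: 0.0
```

```bash
python3 - <<'E'
from h import *
im,m=snap('wrist','w1'); s=bot.read_state(); print(s['time_s'],s['position'],s['tcp_rot'].round(3).tolist(),s['force'])
for y,g in (('A',(.4741,-.2859)),('B',(.4796,-.1811)),('C',(.4851,-.0762))):
  print(y,np.round(proj(m,(*g,.073)),1))
E
```

```text
1.35 [ 0.48445753 -0.17337425  0.25254078] [[0.999, -0.047, 0.004], [-0.047, -0.999, 0.005], [0.004, -0.005, -1.0]] [ 2.14974966  2.7275144  -0.19140654]
A [417.  181.2]
B [320.8 181.1]
C [224.5 181. ]
```

View pics/w1.png

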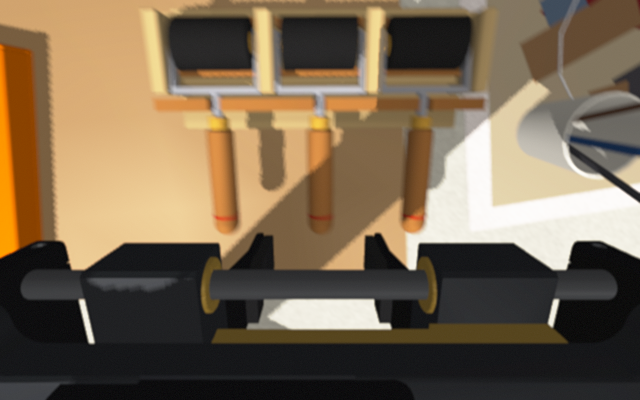

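The wrist view shows handle B at column 320 and handles A and C at about 415 and 223. All match the computed pose. Descending around B.

Call:
drive_tool(deltas="50 0 0 0 0; 50 0 0 -40 0; 50 0 0 -80 0; 50 0 0 -120 0; 50 0 0 -150 0; 50 0 0 -175 0; 50 0 0 -190 0; 50 0 0 -198 0; 34 0 0 -198 0; 34 0 0 -198 0; 34 0 0 -198 0; 34 0 0 -198 0")

```text
time_s: 2.55
position: [0.4801, -0.182, 0.0555]
tcp_rot: [[0.999, -0.052, 0.002], [-0.052, -0.999, -0.001], [0.002, 0.001, -1.0]]
force: [0.8, 0.8, -0.4]
opening: 0.4
grasp_force: 0.0
```

Call:
drive_tool(deltas="34 0 2 0 0; 34 0 4 0 0; 34 0 6 0 0; 34 0 6 0 0; 34 0 6 0 0")

```text
time_s: 3.05
position: [0.4798, -0.176, 0.0546]
tcp_rot: [[0.999, -0.052, 0.0], [-0.052, -0.999, -0.001], [0.0, 0.001, -1.0]]
force: [-0.1, -3.7, -0.7]
opening: 0.39
grasp_force: 1.8
```

Call:
drive_tool(deltas="34 0 1 0 0; 34 0 2 0 0; 34 0 2 0 0; 34 0 2 0 0")

```text
time_s: 3.45
position: [0.4798, -0.1749, 0.0546]
tcp_rot: [[0.999, -0.052, 0.0], [-0.052, -0.999, -0.002], [0.001, 0.002, -1.0]]
force: [-2.0, -6.8, -1.5]
opening: 0.397
grasp_force: 3.6
```

Call:
drive_tool(deltas="34 0 -2 0 0; 34 0 -5 0 0; 34 0 -8 0 0; 34 0 -11 0 0; 34 0 -13 0 0; 34 0 -13 0 0; 34 0 -13 0 0")

```text
time_s: 4.15
position: [0.4794, -0.1864, 0.0545]
tcp_rot: [[0.999, -0.052, -0.0], [-0.052, -0.999, 0.0], [-0.0, -0.0, -1.0]]
force: [-0.4, -0.5, -0.3]
opening: 0.388
grasp_force: 0.2
```

Call:
drive_tool(deltas="34 0 -1 0 0; 34 0 -2 0 0; 34 0 -2 0 0; 34 0 -2 0 0")

```text
time_s: 4.55
position: [0.4792, -0.1883, 0.0545]
tcp_rot: [[0.999, -0.052, -0.001], [-0.052, -0.999, 0.001], [-0.001, -0.001, -1.0]]
force: [-0.6, 1.6, -0.6]
opening: 0.39
grasp_force: 0.7
```

Call:
drive_tool(deltas="34 0 -1 0 0; 34 0 -2 0 0; 34 0 -2 0 0; 34 0 -2 0 0")

```text
time_s: 4.95
position: [0.479, -0.1899, 0.0544]
tcp_rot: [[0.999, -0.052, -0.001], [-0.052, -0.999, 0.001], [-0.001, -0.001, -1.0]]
force: [-2.6, 3.7, -0.8]
opening: 0.391
grasp_force: 1.9
```

B showed only 9 mm of travel between 6.8 N and 3.7 N, so it is sound. Moving on to C.

Call:
drive_tool(deltas="34 0 6 0 0; 34 0 11 0 0; 50 0 9 0 0; 50 0 9 30 0; 50 0 9 65 0; 50 2 50 65 0; 50 5 95 65 0; 50 5 113.5 65 0; 50 5 113.5 40 0; 50 5 113.5 15 0; 50 5 113.5 0 0; 34 5 113.5 0 0")

```text
time_s: 6.15
position: [0.484, -0.0769, 0.0531]
tcp_rot: [[0.999, -0.052, -0.002], [-0.052, -0.999, 0.001], [-0.002, -0.001, -1.0]]
force: [0.5, -0.1, 0.0]
opening: 0.541
grasp_force: 0.0
```

Call:
drive_tool(deltas="34 0 0 0 0; 34 0 0 0 0; 34 0 2 0 0; 34 0 4 0 0; 34 0 6 0 0; 34 0 6 0 0; 34 0 6 0 0")

```text
time_s: 6.85
position: [0.485, -0.0714, 0.0548]
tcp_rot: [[0.999, -0.052, 0.001], [-0.052, -0.999, -0.001], [0.001, 0.001, -1.0]]
force: [0.3, -2.6, 0.0]
opening: 0.391
grasp_force: 1.5
```

Call:
drive_tool(deltas="34 0 1 0 0; 34 0 2 0 0; 34 0 2 0 0; 34 0 2 0 0")

```text
time_s: 7.25
position: [0.4849, -0.0701, 0.0545]
tcp_rot: [[0.999, -0.052, 0.001], [-0.052, -0.999, -0.001], [0.001, 0.001, -1.0]]
force: [-1.0, -6.6, -0.2]
opening: 0.388
grasp_force: 3.3
```

Call:
drive_tool(deltas="34 0 -2 0 0; 34 0 -5 0 0; 34 0 -8 0 0; 34 0 -11 0 0; 34 0 -14 0 0; 34 0 -16 0 0; 34 0 -16 0 0; 34 0 -16 0 0")

```text
time_s: 8.05
position: [0.4837, -0.0846, 0.0544]
tcp_rot: [[0.999, -0.052, -0.002], [-0.052, -0.999, 0.001], [-0.002, -0.001, -1.0]]
force: [-1.5, 1.9, 0.5]
opening: 0.389
grasp_force: 1.1
```

Call:
drive_tool(deltas="34 0 -1 0 0; 34 0 -3 0 0; 34 0 -3 0 0; 34 0 -3 0 0")

```text
time_s: 8.45
position: [0.4834, -0.0865, 0.0542]
tcp_rot: [[0.999, -0.053, -0.003], [-0.053, -0.999, 0.003], [-0.003, -0.002, -1.0]]
force: [-1.5, 6.8, -1.1]
opening: 0.391
grasp_force: 3.4
```

C moved about 10 mm in all between 6.6 N one way and 6.8 N the other, so it is sound too. That leaves A, and I'll check the brush clearance before going there.

```bash
python3 - <<'E'
from h import *
ms,md=imaging.camera_model('scene'),imaging.camera_model('side')
for z in(.15,.17,.19,.21):
  for p in((196,230),(172,227)):
    w=ray(ms,*p,z); print(z,p,w.round(3),np.round(proj(md,w),0))
a=cv2.imread('pics/side0.png')[60:150,290:370]; b=cv2.imread('pics/scene0.png')[215:305,145:225]
cv2.imwrite('pics/c3.png',cv2.resize(np.hstack([a,b]),None,fx=5,fy=5,interpolation=cv2.INTER_CUBIC))
E
```

```text
0.15 (196, 230) [ 0.455 -0.393  0.15 ] [335. 104.]
0.15 (172, 227) [ 0.415 -0.448  0.15 ] [349.  98.]
0.17 (196, 230) [ 0.475 -0.395  0.17 ] [330.  98.]
0.17 (172, 227) [ 0.437 -0.449  0.17 ] [343.  92.]
0.19 (196, 230) [ 0.496 -0.397  0.19 ] [324.  92.]
0.19 (172, 227) [ 0.458 -0.45   0.19 ] [338.  86.]
0.21 (196, 230) [ 0.516 -0.399  0.21 ] [318.  85.]
0.21 (172, 227) [ 0.479 -0.451  0.21 ] [332.  80.]
```

View pics/c3.png

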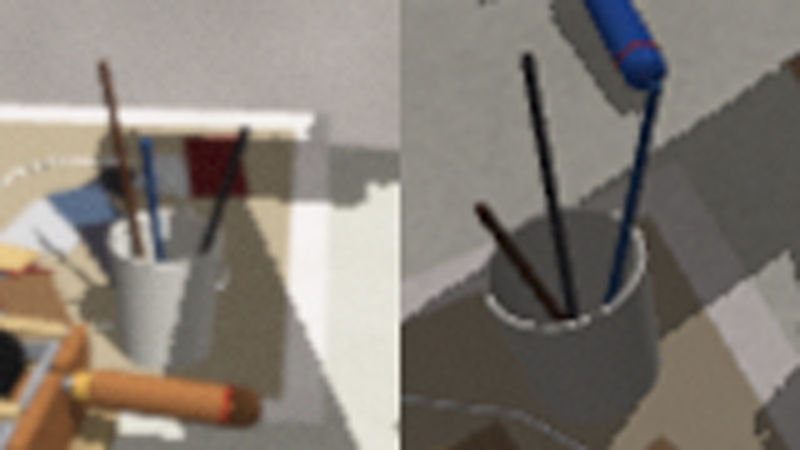

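Call:
drive_tool(deltas="34 0 6 0 0; 34 0 12 0 0; 50 0 10 0 0; 50 0 10 30 0; 50 0 10 65 0; 50 -2 -35 65 0; 50 -5 -84 65 0; 50 -8 -133 65 0; 50 -10 -175 65 0; 50 -10.5 -198 65 0; 50 -10.5 -198 65 0; 50 -10.5 -198 40 0")

```text
time_s: 9.65
position: [0.4761, -0.2888, 0.097]
tcp_rot: [[0.999, -0.054, 0.006], [-0.054, -0.999, -0.006], [0.006, 0.005, -1.0]]
force: [-0.2, -0.0, 0.0]
opening: 0.578
grasp_force: 0.0
```

Call:
drive_tool(deltas="50 0 0 -20 0; 50 0 0 -38 0; 50 0 0 -40 0; 34 0 0 -40 0; 34 0 0 -40 0; 34 0 0 -40 0; 34 0 3 -40 0; 34 0 6 -40 0; 34 0 8 -40 0; 34 0 8 -40 0; 34 0 8 -40 0")

```text
time_s: 10.75
position: [0.4741, -0.2779, 0.0546]
tcp_rot: [[0.999, -0.052, 0.0], [-0.052, -0.999, 0.0], [0.0, -0.0, -1.0]]
force: [-0.9, -1.0, 0.5]
opening: 0.391
grasp_force: 0.0
```

Call:
drive_tool(deltas="34 0 2 0 0; 34 0 4 0 0; 34 0 5 0 0; 34 0 5 0 0; 34 0 5 0 0")

```text
time_s: 11.25
position: [0.4741, -0.2733, 0.0546]
tcp_rot: [[0.999, -0.052, 0.0], [-0.052, -0.999, -0.0], [0.0, 0.0, -1.0]]
force: [-0.5, -2.6, -0.3]
opening: 0.391
grasp_force: 0.8
```

Call:
drive_tool(deltas="34 0 1 0 0; 34 0 2 0 0; 34 0 3 0 0; 34 0 3 0 0; 34 0 3 0 0")

```text
time_s: 11.75
position: [0.4743, -0.2713, 0.0546]
tcp_rot: [[0.999, -0.052, 0.001], [-0.052, -0.999, -0.002], [0.001, 0.002, -1.0]]
force: [-0.9, -5.3, -1.7]
opening: 0.386
grasp_force: 2.9
```

A's handle moved more than 11 mm on light force, so it is the loose one. I'll rock it back through the middle and out again.

Call:
drive_tool(deltas="34 0 -4 0 0; 34 0 -8 0 0; 34 0 -11 0 0; 34 0 -13 0 0; 34 0 -15 0 0; 34 0 -17 0 0; 34 0 -18 0 0; 34 0 -19 0 0; 34 0 -20 0 0; 34 0 -21 0 0; 34 0 -21 0 0; 34 0 -21 0 0")

```text
time_s: 12.95
position: [0.4741, -0.2912, 0.0545]
tcp_rot: [[0.999, -0.052, 0.0], [-0.052, -0.999, -0.0], [0.0, 0.0, -1.0]]
force: [-0.4, 0.1, -0.7]
opening: 0.393
grasp_force: 0.3
```

Call:
drive_tool(deltas="34 0 5 0 0; 34 0 9 0 0; 34 0 12 0 0; 34 0 15 0 0; 34 0 17 0 0; 34 0 19 0 0; 34 0 20 0 0; 34 0 21 0 0; 34 0 21 0 0; 34 0 21 0 0")

```text
time_s: 13.95
position: [0.4742, -0.2714, 0.0545]
tcp_rot: [[0.999, -0.052, 0.0], [-0.052, -0.999, -0.002], [0.001, 0.002, -1.0]]
force: [-3.0, -5.0, -1.2]
opening: 0.392
grasp_force: 2.7
```

Call:
drive_tool(deltas="34 0 -6 0 0; 34 0 -11 0 0; 34 0 -15 0 0; 34 0 -18.5 0 0; 34 0 -18.5 0 0; 36 0 -16 0 0; 36 8 -16 0 0; 36 17 -16.5 0 0; 36 25 -17 0 0; 36 25 -17 0 0; 20 25 -17 0 0; 20 25 -17 0 0")

```text
time_s: 15.15
position: [0.4989, -0.2871, 0.0544]
tcp_rot: [[0.999, -0.052, -0.0], [-0.052, -0.999, -0.0], [-0.0, 0.0, -1.0]]
force: [-1.4, -1.7, -0.2]
opening: 0.312
grasp_force: 30.0
```

Call:
drive_tool(deltas="20 0 0 0 0; 20 0 0 0 0; 20 0 0 0 0; 20 0 0 0 0")

```text
time_s: 15.55
position: [0.4989, -0.2872, 0.0545]
tcp_rot: [[0.999, -0.052, -0.0], [-0.052, -0.999, 0.0], [-0.0, -0.0, -1.0]]
force: [-0.7, -1.6, -0.8]
opening: 0.314
grasp_force: 29.9
```

Call:
drive_tool(deltas="20 0 0 5 0; 20 0 0 12 0; 20 0 0 20 0; 20 0 0 28 0; 20 0 0 36 0; 20 0 0 44 0; 20 0 0 52 0; 20 0 0 60 0; 20 0 0 70 0; 20 0 0 80 0; 20 0 0 90 0; 20 0 0 90 0")

```text
time_s: 16.75
position: [0.4995, -0.2875, 0.1462]
tcp_rot: [[0.999, -0.052, 0.002], [-0.052, -0.999, -0.002], [0.002, 0.001, -1.0]]
force: [-0.2, 0.3, -4.1]
opening: 0.312
grasp_force: 30.0
```

Call:
drive_tool(deltas="20 0 0 15 0; 20 0 0 30 0; 20 0 0 45 0; 20 0 0 50 0; 20 0 0 50 0")

```text
time_s: 17.25
position: [0.4991, -0.2871, 0.1949]
tcp_rot: [[0.999, -0.052, 0.001], [-0.052, -0.999, -0.001], [0.001, 0.001, -1.0]]
force: [1.1, 0.4, -4.3]
opening: 0.315
grasp_force: 30.0
```

```bash
python3 - <<'E'
from h import *
a,_=snap('side','s2'); b,_=snap('scene','s3')
c=np.hstack([a[40:300,150:430],b[100:360,180:460]])[:,:,::-1]
cv2.imwrite('pics/c4.png',cv2.resize(c,None,fx=1.42,fy=1.42,interpolation=cv2.INTER_CUBIC))
s=bot.read_state(); print(s['time_s'],s['position'],s['force'],s['opening'])
E
```

```text
17.35 [ 0.49842649 -0.28654854  0.19379468] [ 0.13699369 -0.74766367 -4.15949775] 0.31728107838729835
```

View pics/c4.png

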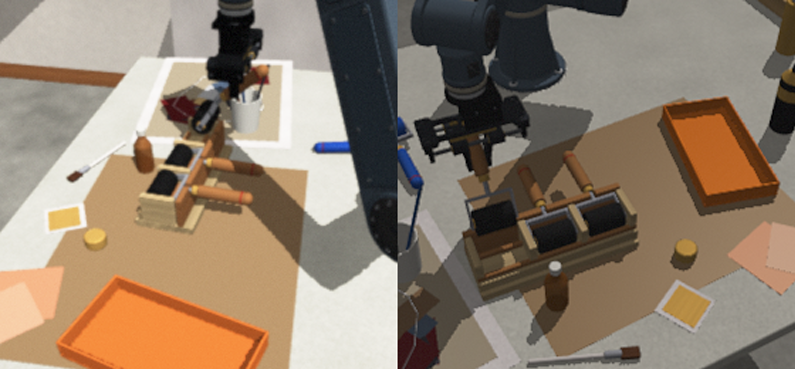

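The side view shows the roller hanging from the grip with its drum tipped down, having slipped in pitch between the pads. Drum at crop (205,118), handle end at crop (262,72). The other two rollers are still seated. I'll measure the droop.

```bash
python3 - <<'E'
from h import *
from scipy.optimize import least_squares
ms,md=imaging.camera_model('scene'),imaging.camera_model('side')
def tri(a,b): return least_squares(lambda p:np.r_[np.array(proj(ms,p))-a,np.array(proj(md,p))-b],[.55,-.28,.15])
f=tri((180+(493-398)/1.42,100+217/1.42),(150+205/1.42,40+118/1.42)); print('drum',f.x.round(3),f.fun.round(1))
d=f.x-[.499,-.287,.214]; print(np.degrees(np.arctan2(-d[2],np.hypot(*d[:2]))),np.linalg.norm(d))
E
```

```text
drum [ 0.572 -0.292  0.124] [ 0.6  0.6  0.8 -0.6]
50.87950948899362 0.11635081091514578
```

Call:
drive_tool(deltas="20 0 0 20 0; 20 0 0 40 0; 20 0 5 60 0; 20 0 25 60 0; 20 -1 60 60 -0.03; 20 -2 100 60 -0.05; 20 -3 140 60 -0.07; 20 -4 180 60 -0.09; 20 -5 220 60 -0.11; 20 -6 260 60 -0.13; 20 -7 300 60 -0.15; 20 -8 340 60 -0.17")

```text
time_s: 18.55
position: [0.4885, 0.0559, 0.2528]
tcp_rot: [[0.975, -0.221, -0.004], [-0.221, -0.975, 0.001], [-0.004, -0.001, -1.0]]
force: [0.5, 0.4, -4.3]
opening: 0.313
grasp_force: 30.0
```

Call:
drive_tool(deltas="20 -1 40 0 -0.02; 20 -2 80 0 -0.03; 20 -3 120 0 -0.048; 20 -4 160 0 -0.048; 20 -5 195 0 -0.048; 20 -6 220 0 -0.048; 20 -6 231 0 -0.048; 20 -6 231 0 -0.048; 20 -6 231 0 -0.048; 20 -6 231 0 -0.048")

```text
time_s: 19.55
position: [0.4848, 0.2826, 0.2541]
tcp_rot: [[0.963, -0.268, -0.001], [-0.268, -0.963, -0.001], [-0.001, 0.001, -1.0]]
force: [-0.1, 0.1, -4.2]
opening: 0.315
grasp_force: 30.0
```

```bash
python3 - <<'E'
from h import *
a,_=snap('side','s4'); b,_=snap('scene','s5')
c=np.hstack([a[100:360,130:410],b[60:320,250:530]])[:,:,::-1]
cv2.imwrite('pics/c5.png',cv2.resize(c,None,fx=1.42,fy=1.42,interpolation=cv2.INTER_CUBIC))
s=bot.read_state(); print(s['time_s'],s['position'],s['force'],s['opening'])
E
```

```text
19.65 [0.48515713 0.28265727 0.25447622] [-0.99296087 -0.54622964 -4.76659871] 0.3094922840226987
```

View pics/c5.png

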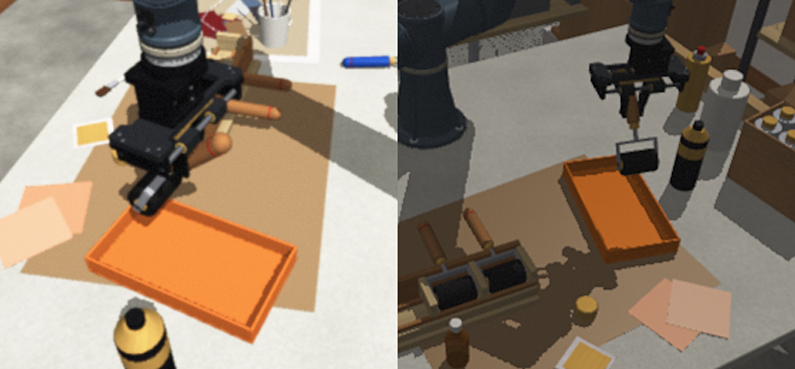

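The side view shows the drum above the tray and still tipped down, with the can close to the tray's far side. I'll check the can's clearance.

```bash
python3 - <<'E'
from h import *
ms,md=imaging.camera_model('scene'),imaging.camera_model('side')
p=ray(ms,454,191,0); q=ray(md,239,381,0)
for c in (p,q):
  v=c[:2]-[.485,.283]; R=np.array([[.963,.268],[-.268,.963]]); print(c.round(3),'rel along handle, along jaw',(R.T@v).round(3))
E
```

```text
[0.515 0.479 0.   ] rel along handle, along jaw [-0.023  0.197]
[0.495 0.496 0.   ] rel along handle, along jaw [-0.048  0.208]
```

Call:
drive_tool(deltas="20 0 0 -20 0; 20 0 0 -45 0; 20 0 0 -70 0; 20 0 0 -95 0; 20 0 0 -115 0; 20 0 0 -130 0; 20 0 0 -140 0; 20 0 0 -146 0; 20 0 0 -150 0; 20 0 0 -150 0")

```text
time_s: 20.65
position: [0.4854, 0.2838, 0.1047]
tcp_rot: [[0.964, -0.267, 0.0], [-0.267, -0.964, 0.0], [0.0, -0.0, -1.0]]
force: [0.2, 0.4, -4.2]
opening: 0.311
grasp_force: 30.0
```

Call:
drive_tool(deltas="20 0 0 -5 0; 20 0 0 -10 0; 20 0 0 -15 0; 20 0 0 -20 0; 20 0 0 -25 0; 20 0 0 -30 0; 20 0 0 -30 0")

```text
time_s: 21.35
position: [0.485, 0.2837, 0.0738]
tcp_rot: [[0.964, -0.267, -0.001], [-0.267, -0.964, -0.001], [-0.0, 0.001, -1.0]]
force: [0.7, 0.3, 0.9]
opening: 0.311
grasp_force: 30.0
```

Call:
drive_tool(deltas="20 0 0 -5 0; 20 0 0 -10 0; 20 0 0 -15 0; 20 0 0 -20 0; 20 0 0 -25 0; 20 0 0 -30 0; 20 0 0 -30 0")

```text
time_s: 22.05
position: [0.4848, 0.2837, 0.0437]
tcp_rot: [[0.964, -0.267, -0.001], [-0.267, -0.964, -0.001], [-0.001, 0.001, -1.0]]
force: [1.0, 0.9, 0.9]
opening: 0.312
grasp_force: 30.0
```

Call:
drive_tool(deltas="20 0 0 -5 0; 20 0 0 -10 0; 20 0 0 -15 0; 20 0 0 -19 0; 20 0 0 -22 0; 20 0 0 -22 0; 20 0 0 -22 0")

```text
time_s: 22.75
position: [0.4851, 0.2838, 0.0225]
tcp_rot: [[0.964, -0.267, -0.0], [-0.267, -0.964, -0.0], [-0.0, 0.0, -1.0]]
force: [-0.4, 0.5, 0.6]
opening: 0.315
grasp_force: 30.0
```

```bash
python3 - <<'E'
from h import *
a,_=snap('side','s6'); b,_=snap('scene','s7')
c=np.hstack([a[180:400,130:370],b[100:320,300:540]])[:,:,::-1]
cv2.imwrite('pics/c6.png',cv2.resize(c,None,fx=1.6,fy=1.6,interpolation=cv2.INTER_CUBIC))
E
```

```text
(no output)
```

View pics/c6.png

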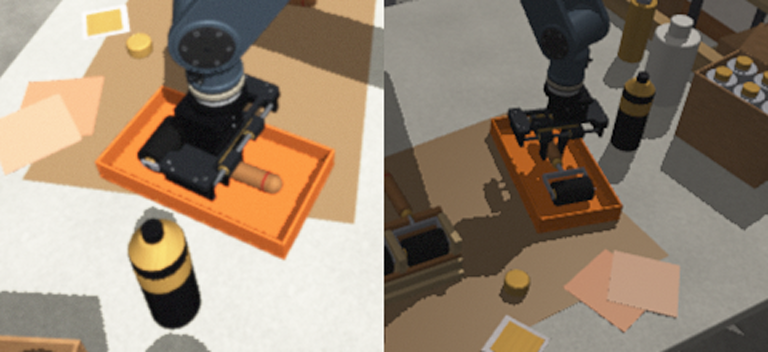

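Both views show the roller lying drum down inside the tray, well clear of the walls. Releasing it and rising straight up.

Call:
drive_tool(deltas="24 0 0 -4 0; 32 0 0 -4 0; 40 0 0 -4 0; 50 0 0 -4 0; 60 0 0 -4 0; 60 0 0 -4 0; 60 0 0 10 0; 60 0 0 40 0; 60 0 0 80 0; 60 0 0 130 0; 60 0 0 170 0; 60 0 0 200 0")

```text
time_s: 24.05
position: [0.4858, 0.2842, 0.2268]
tcp_rot: [[0.964, -0.267, 0.005], [-0.267, -0.964, 0.002], [0.004, -0.003, -1.0]]
force: [-0.0, 0.3, 0.1]
opening: 0.69
grasp_force: 0.0
```

Call:
drive_tool(deltas="60 -10 -20 0 0; 60 -20 -60 0 0; 60 -20 -100 0 0; 60 -20 -140 0 0; 60 -20 -180 0 0; 60 -20 -200 0 0; 60 -20 -200 0 0; 60 -20 -200 0 0; 60 -20 -200 0 0; 60 -20 -200 0 0")

```text
time_s: 25.05
position: [0.4649, 0.085, 0.2227]
tcp_rot: [[0.964, -0.265, 0.0], [-0.265, -0.964, 0.0], [0.0, -0.0, -1.0]]
force: [0.5, 0.4, 0.0]
opening: 0.69
grasp_force: 0.0
```

```bash
python3 - <<'E'
from h import *
a,_=snap('side','s8'); b,_=snap('scene','s9')
c=np.hstack([a[110:370,130:410],b[100:360,210:490]])[:,:,::-1]
cv2.imwrite('pics/c7.png',cv2.resize(c,None,fx=1.42,fy=1.42,interpolation=cv2.INTER_CUBIC))
E
```

```text
(no output)
```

View pics/c7.png

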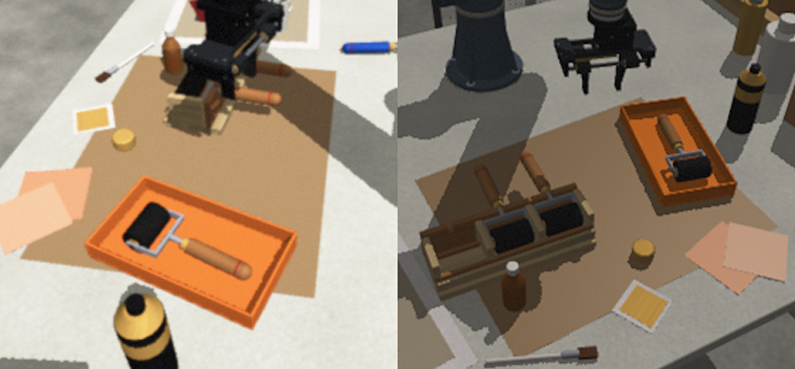

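The roller lies drum down in the tray, with the drum at crop (148,225) and the handle at (220,258). The two sound rollers are seated in the rack and the bystanders look undisturbed.

```bash
python3 -c "
from rig import bot
print(bot.hand_in())"
```

```text
the job is handed in; nothing more can be done
None
```

The loose-handled roller, from the bay nearest the brush cup, now lies drum down in the orange tray; the other two are still in their bays, nothing else looks moved, and the job is handed in, though no verdict came back.

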